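# Index the sliding magnifier over the mug

## Robot

A 7-joint arm with a two-finger parallel gripper is mounted at the origin on the work surface. World frame = base frame: x ahead of the robot, y to its left, z up, the work surface at z = 0. Lengths are in mm, angles in rad, forces in N, time in s.
With the tool pointing down it reaches from about 350 to 900 mm from the base axis. Payload 7.2 kg.
Tool frame: the origin (TCP) lies where the fingers leave the gripper's body, on its centre line; the fingertips stand 80 mm ahead of it and the grasp point (between the pads) lies 61 mm ahead of it; z points along the fingers, y is the direction in which the jaws open and shut (so a half turn about z gives the same grasp; the last joint's range is limited). The gripper opens to 88 mm and grips with 3 to 60 N. Pads are 20 mm wide; open, the fingers measure 115 mm over their backs; the gripper's body (75 mm by 178 mm) begins 61 mm behind the grasp point.
Start: joints at [1.037, 0.411, -0.013, 1.596, 0.006, 1.134, -0.082], TCP at [280.699, -558.421, 302.653] pointing down, gripper open.
Joint ranges: [-2.95, 2.95], [-0.29, 1.99], [-1.47, 1.44], [0.14, 2.54], [-1.03, 4.17], [0.13, 1.85], [-2.86, 2.86]. Speed limits (rad/s): [2.39, 2.39, 3.01, 3.01, 3.14, 3.14, 3.14].

## Interface

Orientations are given as a rotation vector (axis times angle).
In Python, from workcell import r gives the robot as it stands.
- The arm moves only by the shell command python3 -m inch 'ROWS' [FORCE]. ROWS is JSON, a list of rows, each a list of 7 numbers: the finger opening in cm, from 0 to 8.78, then the shift along the tool's x, y, z in cm, then the turn, a rotation vector about the tool's x, y, z in degrees. A call has 1 to 20 rows; each row is the pose to reach, as a shift and turn from the pose measured when the call began, along the tool's axes at that moment; what a row does not reach only later rows make up. A row lasts 1/8 s, in which the tool goes at most 62.5 mm and 10.7 degrees, less where a joint would pass 70% of its speed; a pose out of reach is approached as far as the arm can. A call with a gripper value outside its range is refused whole. The fingers move at their own pace and stop on an object; FORCE is the grip in N (left out, the last holds). Time passes only in rows, so rows that repeat a pose let the fingers close. It gives the time, the measured TCP pose, the force and the opening at its end, in the units of the state.
- r.state(): the state, without advancing time (a new reading comes with each control period).
- r.capture(name): name is "scene" or "top" or "wrist"; returns the picture (400x640x3 uint8, red, green, blue); there is no depth.
- r.camera_info(name): a dict with "fx", "fy", "cx", "cy" (pixels), "dist" ([k1, k2, p1, p2, k3] as OpenCV has them; the pictures are not rectified), "R" (3x3) and "t" (3): a world point X has camera coordinates R X + t. Camera axes: x right, y down, z forward; pixel columns grow to the right and rows downward; lengths in mm; the calibration is good to about 2 mm. A picture is of the moment at which its call begins: read the wrist's pose just before it. camera_info takes no time and is no camera call; for the wrist camera it gives the pose at the moment of the call.
- r.sign_off(): hands the job in, once; it reports no verdict.
The state is a dict: "time": time; "joint_positions": joint angles; "qd": joint speeds; "joint_efforts": joint torques, N m; "tcp_pos": TCP position; "eef_rot": TCP orientation; "contact_force": force on the tool from outside, world axes, zero at the start; "wrist_torque": the same for the moment, N m; "opening": finger opening in mm.
Only numpy, scipy, OpenCV 4.12 (cv2) and the standard library are available. Lean on these libraries where they do the work, as an engineer would, in place of code of your own. Each camera call takes 0.05 s, during which the arm holds its last target. There are 200 camera calls.

## Task

Bring the sliding magnifier over the mug, the one piece of ware with a handle: pull the T-handled plunger up and give it a quarter turn so that it stays out, slide the carriage along the rail until the lens is over the mug, then turn the T-handle back so that the plunger drops fully home in the notch there. Do not knock the mug.

Things in the scene. Friction and masses are not known exactly. Their poses are not given: they have to be found in the camera images.
- knob (a point): Centre of the plunger's black T-handle grip: a bar 52 mm long (own x), 14 wide (y), 26 high, on the grey carriage that straddles the raised aluminium rail. Locked: square to the rail, centre 189 above the table, underside 16 above the dark slotted collar. Pinch across the 14 from above. Bystanders: two low round clamp knobs (26 wide) at the rail's ends.
- plunger (a joint): How far (m) the plunger is pulled up: 0 home in a notch; spring-loaded down, 6 N rising to 11 N. It is clear of the rail above 0.0165, can turn above 0.020, stops at 0.032 (pull about 0.026). Turned, its cross pin rests on the collar and holds it at 0.020. Turned back to within 10 degrees of square and let go over a notch, it springs home.
- handle (a joint): Turn of the T-handle (rad), counterclockwise from above: 0 square to the rail (locked), 1.57 along the rail (held out). It turns only while the plunger is pulled up; stops at 0 and 1.57.
- lens (a point): Centre of the round magnifier (96 over its rim, 132 above the table), 165 from the plunger along own x; own y runs along the rail, z up. Lens, carriage and plunger slide together (1.5 N). Four V notches, 110 apart; it starts in the second from the -y end, so the others are at -110, +110, +220 along y, ware beside each (within 10). Notch mouths draw the plunger in from 10 off.
- mug: The loose bisque-clay mug, 68 in diameter, 78 high, loop handle on its own +y side, on the 18 thick plywood base board beyond the rail. Origin: centre of its underside. It stands at one of the three places beside a notch; its y in the lens frame tells which. A bowl and a plain tumbler without handles stand at the other two.
There are look-alikes about, which are no part of the job. Leave any red look-alike of the mug alone.

How it is judged:
By the outcome, as a careful person would: the job done as asked, in the order asked, and still so for the second after the job is handed in, with the robot touching nothing.
It also fails if it takes over 45 s, if anything falls off the work surface, if the arm or the gripper's body presses on something with over 40 N, if the wrist force passes 120 N, or if a joint passes its speed limit or range.

## Working session

There is one attempt and no reset: what is moved stays moved. The work goes in short steps, Python scripts to look and compute and a shell command to move; the robot and the scene stay as the last step left them, time stands still between calls to the robot, and variables do not carry over. Pictures are saved under pics/ and viewed, about 8 in all and at most 12, crops included, and the job is handed in when it is done.

```bash
mkdir -p pics
python3 - <<'E'
from workcell import r
import cv2
s=r.state();print(s)
for n in("scene","top"):
    im=r.capture(n);cv2.imwrite(f"pics/{n}1.png",im[...,::-1]);c=r.camera_info(n);print(n,c)
E
```

```text
{'time': 0.0, 'joint_positions': array([ 1.03677278,  0.41185706, -0.01267306,  1.59703076,  0.00558443,
        1.13430559, -0.08220161]), 'qd': array([-0.00080046,  0.00037217,  0.00057084,  0.00095097, -0.00196138,
        0.00110513,  0.00019899]), 'joint_efforts': array([-1.43160669e-04, -5.87940359e+01,  6.41617198e-01, -2.91077739e+01,
       -5.38981974e-02,  1.82097318e-02,  1.42373010e-04]), 'tcp_pos': array([ 280.50933986, -558.09420407,  301.84132323]), 'eef_rot': array([-3.05531890e+00, -7.24741966e-01,  7.37857625e-04]), 'contact_force': array([-0.57002646,  0.05486819,  0.06511591]), 'wrist_torque': array([-0.00987163,  0.00058269,  0.02994183]), 'opening': 87.82732854745893}
scene {'fx': 465.00251628141024, 'fy': 465.00251628141024, 'cx': 319.3981288767825, 'cy': 191.42214400136214, 'dist': array([0.04458191, 0.        , 0.        , 0.        , 0.        ]), 'R': array([[ 0.81590575,  0.57817718,  0.00299221],
       [ 0.47312642, -0.66466881, -0.57824455],
       [-0.33233897,  0.47320875, -0.815858  ]]), 't': array([-557.10380666, -216.88943097, 1287.99557788])}
top {'fx': 487.652264702081, 'fy': 487.652264702081, 'cx': 322.59848572384084, 'cy': 201.51781489090473, 'dist': array([0.01945545, 0.        , 0.        , 0.        , 0.        ]), 'R': array([[ 1.03203072e-01, -9.94660184e-01, -4.94556157e-04],
       [-9.66998223e-01, -1.00216477e-01, -2.34245798e-01],
       [ 2.32945406e-01,  2.46531208e-02, -9.72177279e-01]]), 't': array([ -13.13079161,  677.99265006, 1070.5725317 ])}
```

View pics/scene1.png

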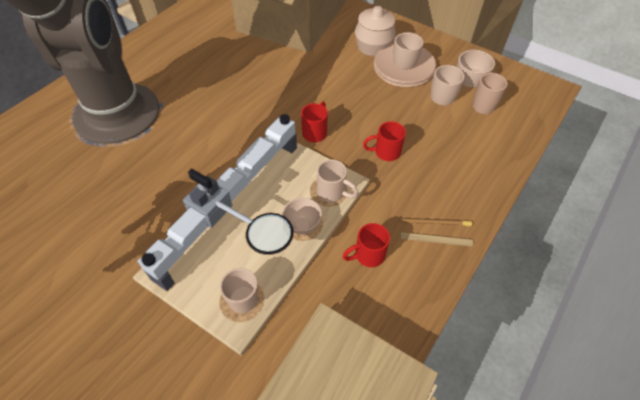

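View pics/top1.png

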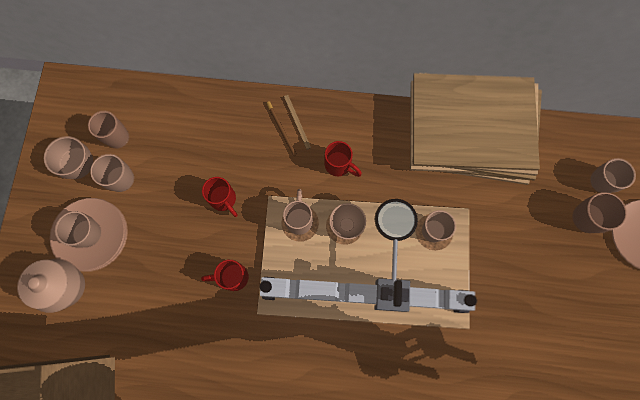

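The scene view shows the carriage and T-handle at (204,180) and the lens at (270,233). The ware on the board is a mug with a loop at (332,180), a bowl at (303,215) and a tumbler at (240,290). The top view has the T-handle at (397,293), the lens at (396,219), the mug at (298,215), the bowl at (347,222) and the tumbler at (440,228).

- **T-handle look-alikes:** the clamp knobs at top (266,286) and (470,300), which are round and so rejected.
- **Mug look-alikes:** three red mugs at (218,193), (230,275) and (338,157), plus the plain cups. I choose the clay mug with the loop on the board.

```bash
cat > h.py <<'E'
from workcell import r
import cv2,numpy as np
def ray(n,uv,c=None):
    c=c or r.camera_info(n);K=np.array([[c["fx"],0,c["cx"]],[0,c["fy"],c["cy"]],[0,0,1]])
    p=cv2.undistortPoints(np.array([[uv]],float),K,np.array(c["dist"]))[0,0]
    R=np.array(c["R"]);return -R.T@np.array(c["t"]),R.T@np.array([*p,1])
def plane(n,uv,z,c=None):
    o,d=ray(n,uv,c);return o+d*(z-o[2])/d[2]
def tri(a,b):
    (o1,d1),(o2,d2)=a,b;s=np.linalg.lstsq(np.c_[d1,-d2],o2-o1,rcond=None)[0]
    p,q=o1+s[0]*d1,o2+s[1]*d2;return (p+q)/2,np.linalg.norm(p-q)
E
python3 - <<'E'
from h import *
t=cv2.imread("pics/top1.png");s=cv2.imread("pics/scene1.png")
a=cv2.resize(t[180:320,250:490],None,fx=3.2,fy=3.2,interpolation=2)[:, :780]
b=cv2.resize(s[155:230,170:300],None,fx=2,fy=2,interpolation=2)
a[:150,:260]=b
cv2.imwrite("pics/crop.png",a)
for n,im,(x0,x1,y0,y1) in(("top",t,(385,410,275,310)),("scene",s,(185,225,165,200))):
    m=(im[y0:y1,x0:x1].max(2)<45).astype(np.uint8)
    k,l,st,ce=cv2.connectedComponentsWithStats(m)
    for i in range(1,k):
        if st[i,4]>20: print(n,st[i]+[x0,y0,0,0,0],ce[i]+[x0,y0])
for n,uv in(("clampL",(266,286)),("clampR",(470,300))): print(n,plane("top",uv,150))
print("lens",plane("top",(396,219),132),plane("scene",(270,233),132))
print("mug",plane("top",(298,214),96),plane("scene",(332,172),96))
E
```

```text
top [394 280   8  26 186] [397.37096774 292.80107527]
scene [190 170  23  19 141] [202.19148936 179.36879433]
clampL [463.1357422  155.61728086 150.        ]
clampR [ 478.90414595 -275.64579369  150.        ]
lens [ 640.36876753 -111.49361743  132.        ] [ 640.12053666 -108.6362174   132.        ]
mug [636.61127013 110.01792741  96.        ] [638.779403   110.83222587  96.        ]
```

View pics/crop.png

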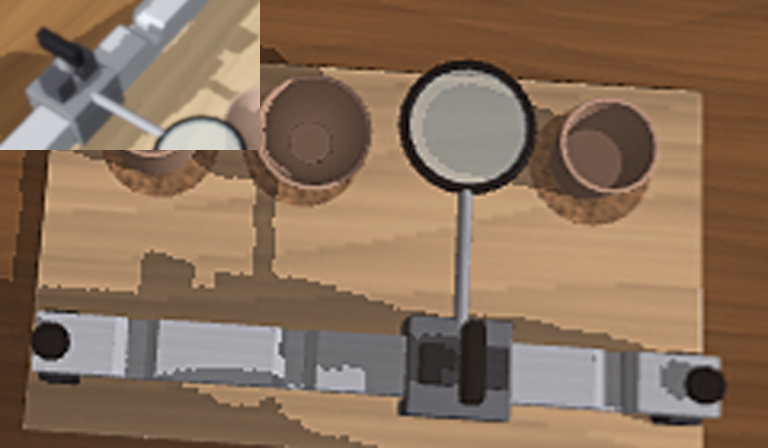

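```bash
cat >> h.py <<'E'
from scipy.spatial.transform import Rotation as Ro
def rel(p,yaw_y=None):
    """shift in tool axes (cm) to TCP world p; turn about tool x,y,z (deg) so tool is down with tool y at world angle yaw_y"""
    s=r.state();R=Ro.from_rotvec(s["eef_rot"]);d=R.inv().apply(np.array(p)-s["tcp_pos"])/10
    y=R.as_matrix()[:,1];print("tool y deg",np.degrees(np.arctan2(y[1],y[0])),"tool z",R.as_matrix()[:,2])
    if yaw_y is not None:
        a=np.radians(yaw_y);Y=np.array([np.cos(a),np.sin(a),0]);Z=np.array([0,0,-1.]);T=Ro.from_matrix(np.c_[np.cross(Y,Z),Y,Z])
        print("turn",(R.inv()*T).as_rotvec(degrees=True).round(2))
    print("shift cm",d.round(2));return d
E
python3 - <<'E'
from h import *
print(plane("top",(398.3,280.5),202),plane("top",(396.8,304),202),plane("top",(397.4,292.8),198))
print(tri(ray("top",(397.4,292.8)),ray("scene",(202.2,179.4))))
rel((475,-117,330),-87.9)
E
```

```text
[ 498.92251306 -115.51405892  202.        ] [ 452.19746876 -115.59827094  202.        ] [ 474.57503889 -115.90728142  198.        ]
(array([ 476.77976689, -115.33046688,  187.8431567 ]), np.float64(5.082156669560745))
tool y deg -63.31083703656921 tool z [-7.74882027e-04  1.30004868e-03 -9.99998855e-01]
turn [-8.000e-02  2.000e-02  2.459e+01]
shift cm [ 37.19 -30.68  -2.77]
```

```bash
python3 -m inch '[[8.78,4,-3.4,-1,0,0,3],[8.78,8,-6.8,-2,0,0,6],[8.78,12,-10.2,-2.8,0,0,9],[8.78,16,-13.6,-2.8,0,0,12],[8.78,20,-17,-2.8,0,0,15],[8.78,24,-20.4,-2.8,0,0,18],[8.78,28,-23.8,-2.8,0,0,20],[8.78,32,-27.2,-2.8,0,0,22],[8.78,35,-29.5,-2.8,0,0,24],[8.78,37.2,-30.7,-2.8,0,0,24.6],[8.78,37.2,-30.7,-2.8,0,0,24.6],[8.78,37.2,-30.7,-2.8,0,0,24.6],[8.78,37.2,-30.7,-2.8,0,0,24.6]]'
python3 - <<'E'
from h import *
c=r.camera_info("wrist");im=r.capture("wrist");cv2.imwrite("pics/w1.png",im[...,::-1])
X=np.array([475.5,-116,202.]);R=np.array(c["R"])
print(cv2.projectPoints(X[None],cv2.Rodrigues(R)[0],np.array(c["t"]),np.array([[c["fx"],0,c["cx"]],[0,c["fy"],c["cy"]],[0,0,1]]),np.array(c["dist"]))[0])
print(r.state()["tcp_pos"],r.state()["joint_positions"].round(2));rel((475.5,-116,250),-87.9)
E
```

```text
time: 1.72
tcp_pos: [474.4, -118.1, 330.2]
eef_rot: [-3.14, -0.054, 0.002]
contact_force: [-0.1, -0.1, 0.7]
opening: 87.8
[[[312.68643201 223.05798459]]]
[ 474.50777437 -117.9349329   330.26075477] [ 0.37  0.17 -0.26  1.87  0.05  1.11 -1.44]
tool y deg -88.01753168323619 tool z [-9.87916941e-04  9.48919035e-04 -9.99999062e-01]
turn [-0.06  0.05 -0.12]
shift cm [ 0.11 -0.18  8.03]
```

View pics/w1.png

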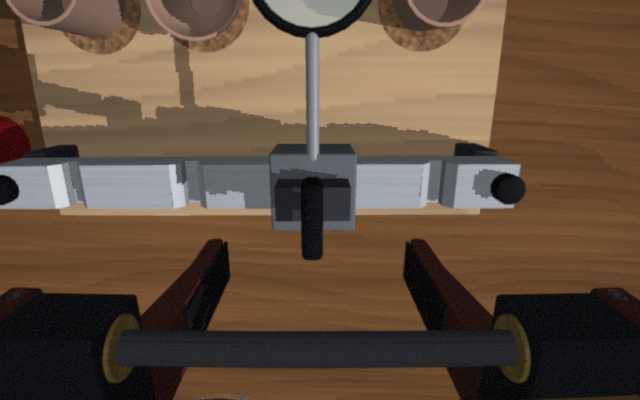

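The wrist view shows the T-bar at (312,218), upright in the picture and within a few pixels of the predicted (313,223). The jaws straddle it, so I descend and grip.

```bash
python3 -m inch '[[8.78,0.1,-0.2,2,0,0,0],[8.78,0.1,-0.2,4,0,0,0],[8.78,0.1,-0.2,6,0,0,0],[8.78,0.1,-0.2,7.5,0,0,0],[8.78,0.1,-0.2,8,0,0,0],[8.78,0.1,-0.2,8,0,0,0],[3,0.1,-0.2,8,0,0,0],[3,0.1,-0.2,8,0,0,0],[3,0.1,-0.2,8,0,0,0],[3,0.1,-0.2,8,0,0,0]]' 45
python3 -m inch '[[0.5,0,0,0,0,0,0],[0.5,0,0,0,0,0,0],[0.5,0,0,0,0,0,0],[0.5,0,0,0,0,0,0],[0.5,0,0,0,0,0,0],[0.5,0,0,0,0,0,0]]' 45
python3 -c "
from h import *
rel((475.5,-116,250),-87.9)"
```

```text
time: 3.02
tcp_pos: [475.4, -115.8, 250.4]
eef_rot: [-3.14, -0.054, 0.001]
contact_force: [0.4, -1.1, 1.1]
opening: 51.6
time: 3.78
tcp_pos: [475.4, -115.8, 250.4]
eef_rot: [-3.14, -0.055, 0.001]
contact_force: [-0.3, 0.9, -0.4]
opening: 13.7
tool y deg -88.0027097487857 tool z [-7.48584896e-04  8.45344753e-04 -9.99999363e-01]
turn [-0.05  0.04 -0.1 ]
shift cm [0.01 0.02 0.04]
```

Gripped: the opening reads 13.7 mm against the 14 mm bar. Next I pull up 26 mm.

```bash
python3 -m inch '[[0.5,0,0,-0.7,0,0,0],[0.5,0,0,-1.4,0,0,0],[0.5,0,0,-2,0,0,0],[0.5,0,0,-2.6,0,0,0],[0.5,0,0,-2.6,0,0,0],[0.5,0,0,-2.6,0,0,0],[0.5,0,0,-2.6,0,0,0]]' 45
```

```text
time: 4.65
tcp_pos: [475.3, -115.8, 276.1]
eef_rot: [-3.14, -0.055, 0.002]
contact_force: [3.2, -0.5, -11.3]
opening: 13.9
```

The force is 11 N down, as the spring should give. Now a quarter turn counterclockwise from above, which is −90° about tool z.

```bash
python3 -m inch '[[0.5,0,0,0,0,0,-8],[0.5,0,0,0,0,0,-16],[0.5,0,0,0,0,0,-24],[0.5,0,0,0,0,0,-32],[0.5,0,0,0,0,0,-40],[0.5,0,0,0,0,0,-48],[0.5,0,0,0,0,0,-56],[0.5,0,0,0,0,0,-64],[0.5,0,0,0,0,0,-72],[0.5,0,0,0,0,0,-80],[0.5,0,0,0,0,0,-85],[0.5,0,0,0,0,0,-90],[0.5,0,0,0,0,0,-90],[0.5,0,0,0,0,0,-90]]' 45
python3 -c "
from h import *
print(r.state()['wrist_torque']);rel((475.5,-116,276),2.1)
cv2.imwrite('pics/s2.png',cv2.resize(r.capture('wrist')[...,::-1],None,fx=1,fy=1))"
```

```text
time: 6.4
tcp_pos: [474.3, -115.7, 275.6]
eef_rot: [-2.182, -2.255, 0.003]
contact_force: [-3.6, 2.0, -11.2]
opening: 14.1
[ 0.06086759  0.4315752  -0.02903578]
tool y deg 1.8838179880525798 tool z [-0.00387714  0.00124795 -0.99999171]
turn [-0.22 -0.08 -0.22]
shift cm [-0.03  0.12 -0.04]
```

```bash
python3 -m inch '[[0.5,0,0,0.3,0,0,0],[0.5,0,0,0.55,0,0,0],[0.5,0,0,0.55,0,0,0],[0.5,0,0,0.55,0,0,0]]' 45
python3 -c "
from h import *
u=np.array([-.037,.9993,0]);print(r.state()['contact_force'])
rel(r.state()['tcp_pos']+220*u)"
```

```text
time: 6.95
tcp_pos: [474.2, -115.7, 270.1]
eef_rot: [-2.182, -2.255, 0.003]
contact_force: [-3.4, 0.3, -10.0]
opening: 13.6
[ -3.37043552   0.27879303 -10.01665396]
tool y deg 1.8970124735529426 tool z [-0.00400659  0.00122623 -0.99999122]
shift cm [22.   -0.09  0.03]
```

```bash
python3 -m inch '[[0.5,0,0,0.08,0,0,0],[0.5,0,0,0.15,0,0,0],[0.5,0,0,0.15,0,0,0]]' 45
```

```text
time: 7.32
tcp_pos: [474.3, -115.8, 269.6]
eef_rot: [-2.183, -2.256, 0.003]
contact_force: [-7.0, 1.6, 0.2]
opening: 13.8
```

```bash
python3 -m inch '[[0.5,0.7,0,0,0,0,0],[0.5,2,0,0,0,0,0],[0.5,3.3,0,0,0,0,0],[0.5,4.6,0,0,0,0,0],[0.5,5.9,0,0,0,0,0],[0.5,7.2,0,0,0,0,0],[0.5,8.5,0,0,0,0,0],[0.5,9.8,-0.05,0,0,0,0],[0.5,10.6,-0.05,0,0,0,0],[0.5,11,-0.05,0,0,0,0],[0.5,11,-0.05,0,0,0,0]]' 45
python3 -c "
from h import *
print(r.state()['wrist_torque']);rel((474.3-.037*220,-115.8+219.8,269.6),2.1)"
```

```text
time: 8.7
tcp_pos: [470.1, -5.3, 269.7]
eef_rot: [-2.182, -2.256, 0.003]
contact_force: [-5.4, 0.6, -5.4]
opening: 13.9
[ 0.06644501  0.74317511 -0.01936015]
tool y deg 1.9202531193019758 tool z [-0.00360325  0.00111234 -0.99999289]
turn [-0.2  -0.07 -0.18]
shift cm [10.94 -0.03  0.03]
```

```bash
python3 -m inch '[[0.5,0.7,0,0.03,0,0,0],[0.5,2,0,0.03,0,0,0],[0.5,3.3,-0.02,0.03,0,0,0],[0.5,4.6,-0.03,0.03,0,0,0],[0.5,5.9,-0.04,0.03,0,0,0],[0.5,7.2,-0.05,0.03,0,0,0],[0.5,8.5,-0.05,0.03,0,0,0],[0.5,9.8,-0.05,0.03,0,0,0],[0.5,10.5,-0.05,0.03,0,0,0],[0.5,10.95,-0.05,0.03,0,0,0],[0.5,10.95,-0.05,0.03,0,0,0],[0.5,10.95,-0.05,0.03,0,0,0]]' 45
python3 -c "
from h import *
cv2.imwrite('pics/t3.png',cv2.resize(r.capture('top')[180:330,230:490,::-1],None,fx=3,fy=3))
rel((474.3-.037*220,-115.8+219.8,269.6),2.1)"
```

```text
time: 10.2
tcp_pos: [466.0, 104.5, 269.7]
eef_rot: [-2.181, -2.256, 0.001]
contact_force: [-4.7, 0.6, -3.5]
opening: 14.0
tool y deg 1.9252617630574946 tool z [-0.00333767  0.00172879 -0.99999294]
turn [-0.19 -0.11 -0.17]
shift cm [-0.04  0.01  0.01]
```

View pics/t3.png

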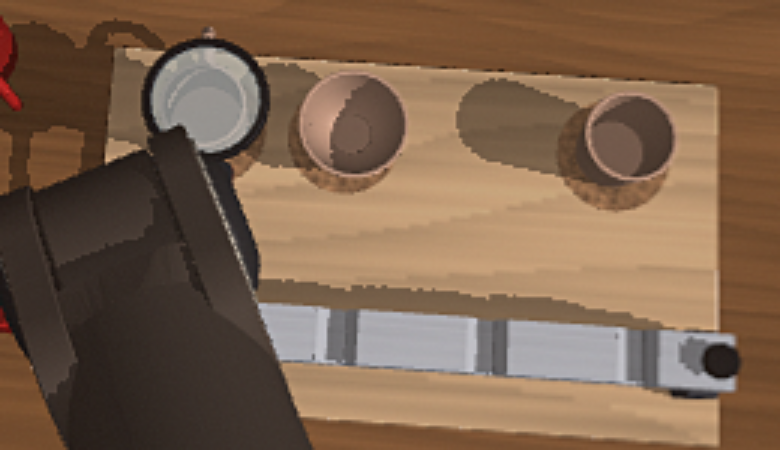

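The crop shows the lens rim centred at about (207,97), directly over the mug, with the mug's handle visible at (208,32). Next I lift slightly clear of the collar and turn back.

```bash
python3 -m inch '[[0.5,0,0,-0.3,0,0,0],[0.5,0,0,-0.5,0,0,0],[0.5,0,0,-0.5,0,0,0],[0.5,0,0,-0.5,0,0,8],[0.5,0,0,-0.5,0,0,16],[0.5,0,0,-0.5,0,0,24],[0.5,0,0,-0.5,0,0,32],[0.5,0,0,-0.5,0,0,40],[0.5,0,0,-0.5,0,0,48],[0.5,0,0,-0.5,0,0,56],[0.5,0,0,-0.5,0,0,64],[0.5,0,0,-0.5,0,0,72],[0.5,0,0,-0.5,0,0,80],[0.5,0,0,-0.5,0,0,86],[0.5,0,0,-0.5,0,0,90],[0.5,0,0,-0.5,0,0,90],[0.5,0,0,-0.5,0,0,90]]' 45
python3 -c "
from h import *
print(r.state()['wrist_torque']);rel((474.3-.037*220,-115.8+219.8,269.6),-87.9)"
```

```text
time: 12.38
tcp_pos: [467.0, 104.1, 274.9]
eef_rot: [-3.139, -0.054, 0.002]
contact_force: [3.7, -1.6, -12.2]
opening: 13.9
[-0.51755286 -1.0993543   0.14520679]
tool y deg -88.015894112871 tool z [-0.00125557  0.00175807 -0.99999767]
turn [-0.1   0.07 -0.12]
shift cm [-0.08  0.01  0.53]
```

Now I lower it to home (about z 250) while still held, so it goes in without a drop, then open.

```bash
python3 -m inch '[[0.5,0,0,0.5,0,0,0],[0.5,0,0,1,0,0,0],[0.5,0,0,1.5,0,0,0],[0.5,0,0,2,0,0,0],[0.5,0,0,2.4,0,0,0],[0.5,0,0,2.4,0,0,0],[0.5,0,0,2.4,0,0,0]]' 45
```

```text
time: 13.25
tcp_pos: [467.0, 104.1, 251.0]
eef_rot: [-3.139, -0.054, 0.002]
contact_force: [3.8, -0.9, -8.0]
opening: 13.8
```

```bash
python3 -m inch '[[8.5,0,0,0,0,0,0],[8.5,0,0,0,0,0,0],[8.5,0,0,0,0,0,0],[8.5,0,0,0,0,0,0],[8.5,0,0,0,0,0,0],[8.5,0,0,0,0,0,0],[8.5,0,0,0,0,0,0],[8.5,0,0,0,0,0,0],[8.5,0,0,-3,0,0,0],[8.5,0,0,-6,0,0,0],[8.5,0,0,-9,0,0,0],[8.5,-5,0,-12,0,0,0],[8.5,-10,0,-14,0,0,0],[8.5,-12,0,-14,0,0,0],[8.5,-12,0,-14,0,0,0],[8.5,-12,0,-14,0,0,0]]'
python3 - <<'E'
from h import *
w=r.capture("wrist")[...,::-1];s=r.capture("scene")[...,::-1]
cv2.imwrite("pics/w4.png",w);cv2.imwrite("pics/s4f.png",s)
a=cv2.resize(s[90:260,160:400],(720,510),interpolation=2)
cv2.imwrite("pics/s4.png",a)
print(r.state()["tcp_pos"],r.state()["contact_force"])
E
```

```text
time: 15.25
tcp_pos: [347.9, 99.7, 391.2]
eef_rot: [-3.139, -0.054, 0.001]
contact_force: [0.6, 1.1, 0.3]
opening: 85.0
[348.03086044  99.70391563 390.84468726] [-0.69691105  0.09157802 -0.63956017]
```

View pics/w4.png

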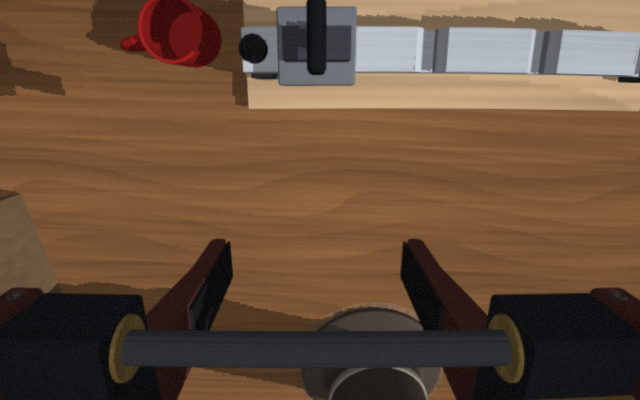

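View pics/s4.png

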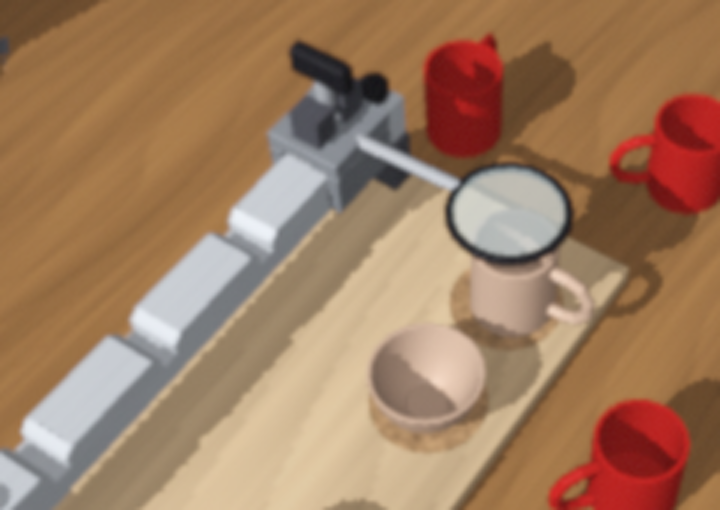

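The wrist view shows the handle square to the rail again, at (316,36). The scene crop shows the lens over the mug and the mug standing. A gap under the bar is visible, so I need to measure whether the plunger is fully home.

Run:
```python
from h import *
t=r.capture("top")[...,::-1];cv2.imwrite("pics/t5.png",t)
s0=cv2.imread("pics/scene1.png");s=cv2.imread("pics/s4f.png")
def comps(im,box):
    x0,x1,y0,y1=box;m=(im[y0:y1,x0:x1].max(2)<45).astype(np.uint8)
    k,l,st,ce=cv2.connectedComponentsWithStats(m)
    for i in range(1,k):
        if st[i,4]>20: print(st[i]+[x0,y0,0,0,0],ce[i]+[x0,y0])
comps(s,(250,295,95,130)); comps(t,(270,310,265,300))
for X in((475.5,-116,189),(467.4,103.9,189),(467.4,103.9,209),(467.4,103.9,199)):
  for n in("scene","top"):
    c=r.camera_info(n);print(X,n,cv2.projectPoints(np.array([X],float),cv2.Rodrigues(np.array(c["R"]))[0],np.array(c["t"]),np.array([[c["fx"],0,c["cx"]],[0,c["fy"],c["cy"]],[0,0,1]]),np.array(c["dist"]))[0].ravel())
a=cv2.resize(s0[155:205,175:245],None,fx=5.5,fy=5.5,interpolation=2);b=cv2.resize(s[95:145,240:310],None,fx=5.5,fy=5.5,interpolation=2)
cv2.imwrite("pics/cmp.png",np.hstack([a,b]))
```

```text
[258 105  21  17 123] [268.38211382 113.6097561 ]
[280 115   9   9  60] [284.1        119.03333333]
[286 273   9  26 183] [289.62295082 285.75956284]
(475.5, -116, 189) scene [200.0576886  179.21457384]
(475.5, -116, 189) top [396.81955268 292.57685675]
(467.4, 103.9, 189) scene [267.21445185 112.49815068]
(467.4, 103.9, 189) top [289.19618387 285.26890028]
(467.4, 103.9, 209) scene [266.38732722 105.87687463]
(467.4, 103.9, 209) top [288.52793201 284.59650994]
(467.4, 103.9, 199) scene [266.80436729 109.21458951]
(467.4, 103.9, 199) top [288.86534357 284.93600894]
```

View pics/cmp.png

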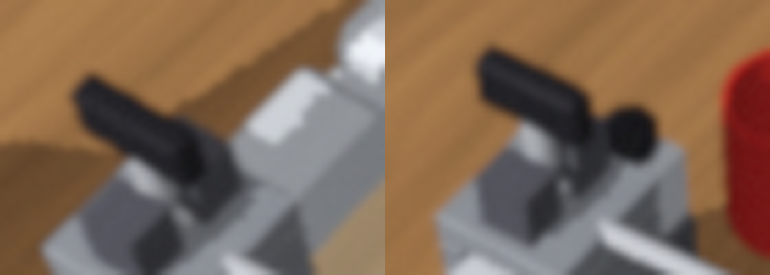

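The bar centre sits at row 113.6, where 112.5 is home and 105.9 would be held out, so it is home to within about 3 mm. A light touch on top of the T with closed fingertips will confirm this, with contact expected at TCP z about 282.

```bash
python3 -m inch '[[0,3,0,0,0,0,0],[0,6,0,0,0,0,0],[0,9,0,2,0,0,0],[0,12,0,5,0,0,0],[0,12,0,9,0,0,0],[0,12,0,9.5,0,0,0],[0,12,0,10,0,0,0],[0,12,0,10,0,0,0],[0,12,0,10,0,0,0]]' 10; python3 -m inch '[[0,0,0,0.3,0,0,0],[0,0,0,0.5,0,0,0],[0,0,0,0.6,0,0,0],[0,0,0,0.6,0,0,0]]'
```

```text
time: 16.52
tcp_pos: [468.0, 104.2, 291.7]
eef_rot: [-3.139, -0.054, 0.0]
contact_force: [-0.6, 0.0, 0.2]
opening: 1.2
time: 17.02
tcp_pos: [468.0, 104.2, 285.6]
eef_rot: [-3.139, -0.054, 0.0]
contact_force: [-1.1, -1.0, -0.5]
opening: 0.4
```

```bash
python3 -m inch '[[0,0,0,0.1,0,0,0],[0,0,0,0.2,0,0,0],[0,0,0,0.25,0,0,0],[0,0,0,0.25,0,0,0]]';python3 -m inch '[[0,0,0,0.07,0,0,0],[0,0,0,0.15,0,0,0],[0,0,0,0.15,0,0,0]]'
```

```text
time: 17.52
tcp_pos: [468.0, 104.2, 283.1]
eef_rot: [-3.139, -0.054, 0.001]
contact_force: [0.2, -0.7, 0.4]
opening: 0.4
time: 17.9
tcp_pos: [468.1, 104.3, 282.3]
eef_rot: [-3.139, -0.054, -0.001]
contact_force: [-2.0, 0.3, 6.2]
opening: 0.4
```

Contact came at z about 282.4, so the bar top is at about 202 and the plunger is home. I retreat and take a last look.

```bash
python3 -m inch '[[0,0,0,-2,0,0,0],[0,0,0,-6,0,0,0],[0,-5,0,-10,0,0,0],[0,-10,0,-11,0,0,0],[0,-12,0,-11,0,0,0],[0,-12,0,-11,0,0,0],[0,-12,0,-11,0,0,0]]'
python3 - <<'E'
from h import *
t=r.capture("top")[...,::-1];cv2.imwrite("pics/t6.png",cv2.resize(t[180:330,230:490],None,fx=3,fy=3))
s=r.capture("scene")[...,::-1];print(cv2.absdiff(s,cv2.imread("pics/s4f.png"))[95:220,240:400].max())
E
```

```text
time: 18.77
tcp_pos: [348.9, 99.9, 392.3]
eef_rot: [-3.139, -0.054, -0.001]
contact_force: [-0.8, 1.1, -0.6]
opening: 0.8
7
```

View pics/t6.png

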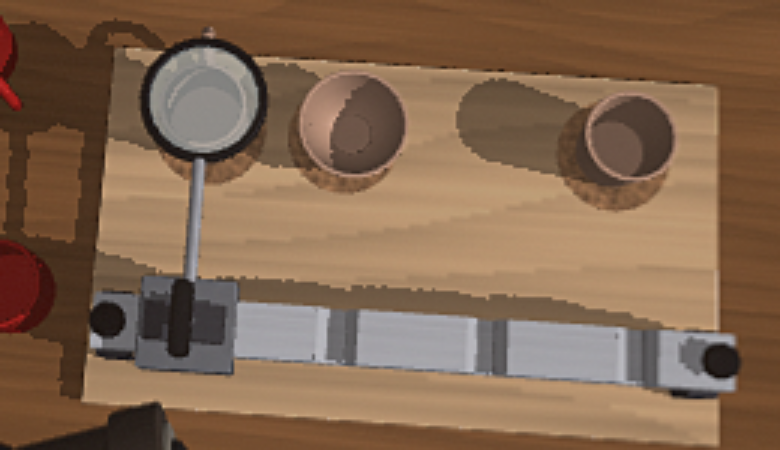

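The top view shows the lens at (204,99) over the mug, the handle square to the rail at (181,318), and the arm clear.

```bash
python3 -c "
from workcell import r
print(r.sign_off())"
```

```text
the job is handed in; nothing more can be done
None
```

The lens is over the mug and the plunger is home in the notch there. I handed the job in at about 19 s; the sign-off gives no verdict.

I pulled the plunger up 26 mm and turned it a quarter turn so it rested on the collar. I then slid the carriage 220 mm to the +y end notch, turned the handle back square and released it.

**Last checks:**
- **Lens and mug:** the lens is over the handled clay mug. The mug is upright and showed no sign of having been moved.
- **Handle:** it is square to the rail.
- **Plunger:** a light 6 N touch met the top of the T-bar at about 202 mm, which is the home height. The camera check put the bar about 1 pixel (roughly 3 mm) low, which is within its accuracy.
- **Arm:** it is clear of everything. The area around the carriage and mug did not change in the camera view after the touch.

No check failed or clearly disagreed.

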